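# Seat the tube block in the shaker's corner and hold it for clamping

## Robot

A 6-joint arm with a two-finger parallel gripper is mounted at the origin on the work surface. World frame = base frame: x ahead of the robot, y to its left, z up, the work surface at z = 0. Lengths are in m, angles in rad, forces in N, time in s.
With the tool pointing down it reaches from about 0.35 to 0.8 m from the base axis. Payload 7.3 kg.
Tool frame: the origin (TCP) lies between the finger pads; the fingertips stand 25 mm ahead of it and the grasp point (between the pads) lies 6 mm ahead of it (r.tip_extent is the distance from the TCP to the fingertips, in m); z points along the fingers, y is the line along which they close (so a half turn about z gives the same grasp; the last joint's range is limited). The gripper opens to 85 mm and grips with 20 to 120 N. Pads are 22 mm wide; open, the fingers measure 114 mm over their backs; the gripper's body (76 mm by 85 mm) begins 54 mm behind the grasp point. The pads swing forward as they close: fully open they stand 13 mm farther back than shut.
Start: joints at [-1.254, 0.342, 1.524, -0, 1.275, -0.146], TCP at [0.234, -0.47, 0.256] pointing down, gripper open.
Joint ranges: [-2.53, 2.53], [-0.77, 2.02], [0.04, 2.7], [-1, 4.14], [0.28, 2.66], [-3.11, 3.11]. Speed limits (rad/s): [2.57, 2.57, 3.14, 3.14, 3.14, 3.14].

## Interface

Orientations are given as a unit quaternion [x, y, z, w].
In Python, from workcell import r, command_gripper, optics gives the robot as it stands. The module is installed in compiled form; this text tells all that it offers. Calls block until the motion is done:
- r.reach(position, orientation): joint-space move of the TCP to a pose.
- r.move_straight(position, orientation=None, speed=0.15, max_force=None): straight line of the TCP; orientation=None keeps the orientation; speed is the mean speed in m/s. With max_force (N) it stops when the force on the tool has changed by that much, and returns True; else False.
- r.movej(angles): joint-space move.
- command_gripper(opening, force=None): finger opening in m; force is the grip in N (None keeps the last); returns when the fingers have stopped.
- r.hold(seconds).
- r.solve_ik(position, orientation): joint angles nearest the present ones, or None.
- r.read_state(): the state.
- optics.get_image(name): name is "scene" or "side" or "wrist"; returns (picture, depth): 384x512x3 uint8, red, green, blue; 384x512 float32, m along the optical axis (not along the pixel's ray), 0 where there is no reading.
- optics.camera_model(name): a dict with "K" (3x3 intrinsics, pixels), "k1" (the pictures are not rectified: a ray, as slopes to the right and down, at radius r is drawn at 1 + k1 r^2 times it, then the intrinsics apply), "R" (3x3) and "t" (3): a world point X has camera coordinates R X + t; the wrist camera has in their place "tool_from_camera" (4x4, takes a point from camera to tool coordinates, whose origin is the TCP and whose axes are the flange's). Camera axes: x right, y down, z forward; pixel columns grow to the right and rows downward; lengths in m; the calibration is good to about 2 mm. A picture is of the moment at which its call begins: read the wrist's pose just before it. camera_model takes no time and is no camera call.
A pose or a line that the arm cannot do raises r.PlanningError and nothing moves.
- r.finish_job(): hands the job in; it is judged then, once.
The state is a dict: "time_s": time; "joint_positions": joint angles; "dq": joint speeds; "tau": joint torques, N m; "eef_pos": TCP position; "eef_rot": TCP orientation; "contact_force": force on the tool from outside, world axes, zero at the start; "torque": the same for the moment, N m; "grip_width": finger opening in m; "grip_force": force on a finger pad.
Only numpy, scipy, OpenCV 4.12 (cv2) and the standard library are available. Lean on these libraries where they do the work, as an engineer would, in place of code of your own. Each camera call takes 0.05 s, during which the arm holds its last target. There are 200 camera calls.

## Task

Pick up the aluminium tube block and set it down, without letting it fall, on the shaker's dark platform, upright and with its long side along the long blue fence. Then push it into the corner until it sits flush against both blue fences at once, firmly but without forcing it, and finish while still holding it pressed there in both directions so that I can do up the clamp screws. Leave the bottle, tube rack, timer and reservoir where they are.

Things in the scene. Friction and masses are not known exactly. Their poses are not given: they have to be found in the camera images.
- block_center (a point): Centre (25 mm above its underside) of the bare aluminium tube block, a loose solid block 56 mm (its x) by 90 mm (its y) by 50 mm tall (its z, up), 0.4 to 0.63 kg, smooth metal that slides easily on the platform and fences (friction about 0.25), with 15 round bores in its top; starts upright on the bench (z = 0). Either end may lead. It can be gripped across its 56 mm width.
- shaker: Compact white bench shaker, fixed, 215 mm (its x) by 155 mm (its y), origin under its centre on the bench, z up. Control panel at its -x end. Its top, 62 mm high, carries a rigid dark platform 102 mm (x) by 136 mm (y), centred at x +45 mm, upper face 78 mm above the bench, with blue fences on its +x and +y edges. Free floor from the fences to the clamp lugs: 86 mm (x) by 120 mm (y).
- clamp_x (a point): Tip of the rubber nose of the slackened clamp screw on the platform's -x edge, 7 mm above the platform. The nose (9 mm thick) sticks out 5 mm inwards (+x of the shaker) from its aluminium lug, 30 mm wide; shaft and black head run 33 mm out over the panel. All is fixed, at most 14 mm above the platform.
- clamp_y (a point): Tip of the rubber nose of the same kind of clamp screw on the platform's -y edge, 7 mm above the platform, pointing to the shaker's +y; its head sticks out 33 mm beyond the platform's -y edge. Fixed, at most 14 mm above the platform.
- corner (a point): The point of the platform's upper face where the inner faces of the two fences meet, 78 mm above the bench; at x 88 mm, y 60 mm in the shaker's frame, same axes as the shaker. The free floor lies to its -x and -y. A block seated flush in the corner with its long side along the long fence has its centre at x -28, y -45, z +25 mm from here (block's y along this y, either way round).
- fence_long: The long blue fence along the platform's +x edge, rigid, 136 mm long (y), 8 mm thick, 10 mm high above the platform; origin at the middle of its underside; its inner face looks to the shaker's -x.
- fence_short: The short blue fence along the platform's +y edge, rigid, 94 mm long (x), 8 mm thick, 10 mm high above the platform; origin at the middle of its underside; its inner face looks to the shaker's -y.
- bottle_center (a point): Centre (70 mm up) of a glass bottle with blue cap and orange band, 70 mm diameter, 140 mm tall, loose. Leave alone.
- rack_center (a point): Centre (15 mm up) of a green tube rack 225 mm (its x) by 115 mm (its y) by 30 mm, tubes in it up to 37 mm high, loose. Leave alone.
- timer_center (a point): Centre (8 mm up) of a small white timer, 58 mm (its x) by 70 mm (its y) by 16 mm, loose. Leave alone.
- reservoir_center (a point): Centre (15 mm up) of a white reagent reservoir 78 mm (its x) by 150 mm (its y) by 30 mm, loose and light. Leave alone.
Mind the look-alikes: they are no part of the job. What is meant by the part that bears block_center is not green or red, and is the smaller of those in its own colour.

How it is judged:
On the way, in this order (a step that is already met when the one before it is completed fails the run):
1. the block is lifted in the gripper above the platform's height (height (world z) of block_center above 0.108 m and contact force between the fingers and block above 1 N), for 0.1 s.
2. the block stands upright on the shaker's platform, inside the fences (angle between block_center's own z axis and vertical below 0.04 rad and z of block_center in the frame of corner between 0.0225 and 0.0275 m and x of block_center in the frame of corner between -0.075 and -0.025 m and y of block_center in the frame of corner between -0.095 and -0.042 m), for 0.1 s.
At the end, for the whole second after the job is handed in: The block stands upright and at rest on the platform, its long side within 0.03 rad of the long fence, its sides within 2 mm of both fences; the gripper's fingers hold it so that it presses on each fence with more than 3 N at once, all through the last second (angle between block_center's own z axis and vertical below 0.04 rad and z of block_center in the frame of corner between 0.0225 and 0.0275 m and x of block_center in the frame of corner between -0.03 and -0.026 m and y of block_center in the frame of corner between -0.047 and -0.043 m and angle between the y axis of block_center and the y axis of corner, either way round below 0.03 rad and contact force between block and fence_long above 3 N and contact force between block and fence_short above 3 N and contact force between the fingers and block above 2 N and linear speed of block below 0.02 m/s); the arm keeps its last pose, push and grip.
It fails at once if the bottle, tube rack, timer or reservoir is moved by more than 15 mm or tipped (distance of any of bottle_center, rack_center, timer_center, reservoir_center from where it was at the start of the episode above 0.015 m or angle between any of bottle_center, rack_center, timer_center, reservoir_center's own z axis and vertical above 0.3 rad).
It fails at once if the block falls (moves faster than 0.4 m/s out of the gripper) (linear speed of block above 0.4 m/s and contact force between the fingers and block below 0.2 N).
It fails at once if the block is forced against a fence with more than 60 N (contact force between block and fence_long above 60 N or contact force between block and fence_short above 60 N).
It also fails if it takes over 48 s, if anything falls off the work surface, if the arm or the gripper's body presses on something with over 40 N, if the wrist force passes 120 N, or if a joint passes its speed limit or range.

## Working session

There is one attempt and no reset: what is moved stays moved. The work goes in short steps, each a Python script; the robot and the scene stay as the last script left them, time stands still between calls to the robot, and variables do not carry over. Pictures are saved under pics/ and viewed, at most 10 in all, crops included, and the job is handed in when it is done.

```bash
mkdir -p pics; cat > h.py <<'E'
import numpy as np, cv2
from workcell import r, command_gripper, optics
from scipy.spatial.transform import Rotation as Rot
def cloud(name, save=None):
    s=r.read_state(); im,d=optics.get_image(name); m=optics.camera_model(name)
    K=np.array(m["K"]); 
    u,v=np.meshgrid(np.arange(512),np.arange(384))
    p=np.stack([u,v],-1).reshape(-1,1,2).astype(float)
    n=cv2.undistortPoints(p,K,np.array([m["k1"],0,0,0.])).reshape(384,512,2)
    X=np.dstack([n[...,0]*d,n[...,1]*d,d])
    if name=="wrist":
        T=np.array(m["tool_from_camera"]); X=X@T[:3,:3].T+T[:3,3]
        X=X@Rot.from_quat(s["eef_rot"]).as_matrix().T+np.array(s["eef_pos"])
    else: X=(X-np.array(m["t"]))@np.array(m["R"])
    X[d==0]=np.nan
    if save: cv2.imwrite(save,im[...,::-1])
    return im,X
def down(yaw): # tool z down, tool y axis at world angle yaw
    y=np.array([np.cos(yaw),np.sin(yaw),0]); z=np.array([0,0,-1.]); x=np.cross(y,z)
    return Rot.from_matrix(np.c_[x,y,z]).as_quat()
E
python3 - <<'E'
from h import *
out=[]
for n in("scene","side"):
    im,X=cloud(n); np.savez(n+".npz",im=im,X=X); out.append(im)
cv2.imwrite("pics/a.png",cv2.resize(out[0],(800,600))[...,::-1]);cv2.imwrite("pics/b.png",cv2.resize(out[1],(800,600))[...,::-1])
print(r.read_state())
E
```

```text
{'time_s': 0.1, 'joint_positions': array([-1.25400451e+00,  3.42632254e-01,  1.52494226e+00,  3.59399897e-06,
        1.27542299e+00, -1.46001969e-01]), 'dq': array([ 1.04338000e-04,  3.49641315e-05, -1.99530186e-03,  9.82398710e-04,
        1.36790293e-04, -5.46661637e-04]), 'tau': array([ 1.67654576e-03, -4.34448087e+01, -2.46488965e+01, -1.29037503e-04,
        4.69039733e-03, -6.38081417e-06]), 'eef_pos': array([ 0.2342992 , -0.46943884,  0.25569899]), 'eef_rot': array([ 9.73346866e-01,  2.29336839e-01, -5.81979267e-05, -7.00009926e-04]), 'contact_force': array([-0.56613162,  0.41881692,  0.05757645]), 'torque': array([-0.02890085,  0.00916932, -0.00628536]), 'grip_force': 0.0, 'grip_width': 0.0854431461261453}
```

View pics/a.png

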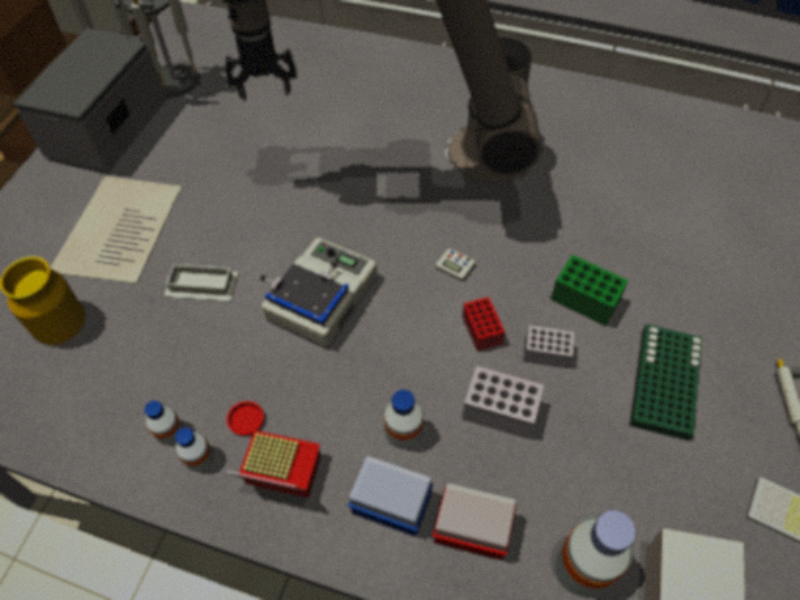

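View pics/b.png

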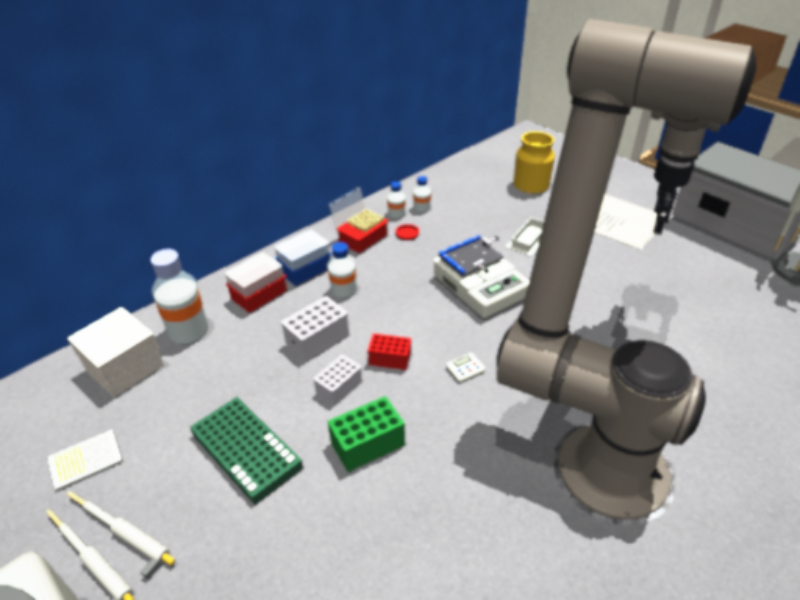

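The scene view shows four possible blocks: small aluminium (550,343), large aluminium (505,396), red (484,322) and green (590,288). I choose the small aluminium one at (550,343). The shaker is at (320,290), with blue fences on its lower-right and lower-left edges. Next I check the choice in a crop and measure the poses.

```bash
cat > m.py <<'E'
from h import *
for n,bp,sp in(("scene",(352,219),(204,186)),("side",(216,238),(306,174))):
    f=np.load(n+".npz");im,X=f["im"],f["X"];hsv=cv2.cvtColor(im,cv2.COLOR_RGB2HSV)
    if n=="scene":
        c=im[130:290,150:420]; cv2.imwrite("pics/c.png",cv2.resize(c,(800,474),interpolation=cv2.INTER_CUBIC)[...,::-1])
    z=X[...,2]; c0=X[bp[1]-2:bp[1]+3,bp[0]-2:bp[0]+3].reshape(-1,3); c0=np.nanmedian(c0,0)
    near=np.hypot(X[...,0]-c0[0],X[...,1]-c0[1])<.075
    P=X[near&(z>.042)&(z<.06)&(hsv[...,1]<90)]
    (cx,cy),wh,a=cv2.minAreaRect((P[:,:2]*1000).astype(np.float32)); print(n,"block",cx,cy,wh,a,len(P),np.median(P[:,2]))
    s0=np.nanmedian(X[sp[1]-2:sp[1]+3,sp[0]-2:sp[0]+3].reshape(-1,3),0); print("platform pt",s0)
    near=np.hypot(X[...,0]-s0[0],X[...,1]-s0[1])<.13
    B=X[near&(hsv[...,0]>100)&(hsv[...,0]<130)&(hsv[...,1]>140)&(hsv[...,2]>60)&(z>.07)&(z<.1)]
    print("fence",len(B),cv2.minAreaRect((B[:,:2]*1000).astype(np.float32)),B.mean(0))
    W=X[near&(z>.05)&(z<.1)]; print("top",len(W),cv2.minAreaRect((W[:,:2]*1000).astype(np.float32)))
    q=[(196,0)]
for nm,p in(("bottle",(258,268)),("rack",(428,243)),("timer",(292,169)),("resv",(129,181)),("red",(310,206)),("green",(378,184)),("big",(322,252))):
    X=np.load("scene.npz")["X"];print(nm,X[p[1],p[0]])
E
python3 m.py
```

```text
scene block 536.2968139648438 249.7384490966797 (60.4074592590332, 91.18563079833984) 7.964930057525635 433 0.05044536472490577
platform pt [ 0.58086258 -0.21935005  0.07894141]
fence 219 ((628.009033203125, -225.68551635742188), (82.7017593383789, 161.20469665527344), 26.10024070739746) [ 0.6240624  -0.21972097  0.08684232]
top 2442 ((550.613037109375, -247.3617706298828), (181.1494140625, 209.55018615722656), 80.0632095336914)
side block 535.923583984375 249.33685302734375 (58.3972053527832, 92.89949035644531) 7.1577067375183105 346 0.04946211759324991
platform pt [ 0.54242701 -0.21401646  0.06360868]
fence 106 ((623.1785278320312, -223.3416748046875), (73.35902404785156, 157.10084533691406), 26.536090850830078) [ 0.61538743 -0.20906522  0.08490356]
top 1464 ((545.7598876953125, -230.635009765625), (163.1104736328125, 212.94358825683594), 77.37672424316406)
bottle [0.81073294 0.03521102 0.10675855]
rack [0.54103197 0.49329636 0.02855934]
timer [0.38053297 0.01566748 0.0134123 ]
resv [ 0.593051   -0.50143776  0.00696566]
red [0.53028315 0.11483929 0.04529586]
green [0.40105712 0.30426803 0.07313016]
big [0.68312206 0.18936551 0.05660478]
```

View pics/c.png

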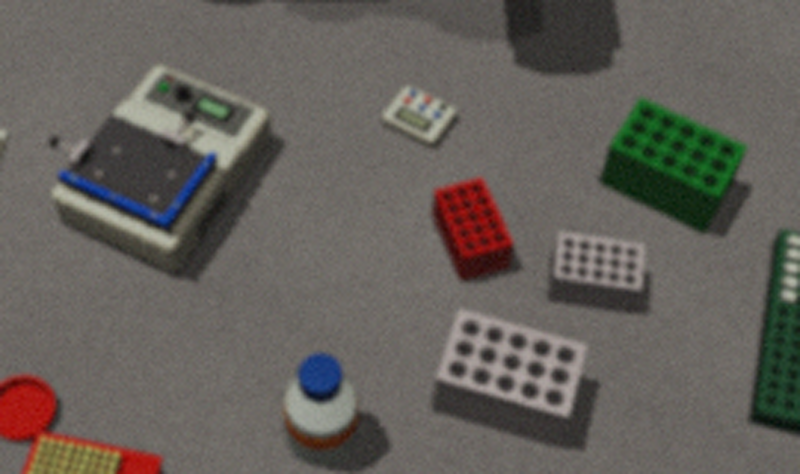

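The crop shows the small grey block at crop (600,262) with 15 bores; its measured 58×91 mm footprint matches. The fence corner is at crop (170,218). Next I fit the L-shaped fence and then look at the block from the wrist.

```bash
cat >> h.py <<'E'
from scipy.optimize import least_squares
def seg(p,a,b):
    t=np.clip(((p-a)@(b-a))/((b-a)@(b-a)),0,1); return np.linalg.norm(p-a-t[:,None]*(b-a),axis=1)
def fitL(im,X,c0,R=.13,guess=None):
    "corner pose (x,y,yaw) from blue fence tops"
    hsv=cv2.cvtColor(im,cv2.COLOR_RGB2HSV)
    near=np.hypot(X[...,0]-c0[0],X[...,1]-c0[1])<R
    m=near&(hsv[...,0]>100)&(hsv[...,0]<130)&(hsv[...,1]>140)&(hsv[...,2]>50)&(X[...,2]>.083)&(X[...,2]<.095)
    B=X[m][:,:2]
    def res(q):
        c,s=np.cos(q[2]),np.sin(q[2]); p=(B-q[:2])@np.array([[c,-s],[s,c]])
        d=np.minimum(seg(p,np.array([.004,-.128]),np.array([.004,.008])),seg(p,np.array([-.086,.004]),np.array([.008,.004])))
        return d*1000
    best=min((least_squares(res,[*(B.mean(0) if guess is None else guess[:2]),y],loss="soft_l1",x_scale=[.01,.01,.1]) for y in ([guess[2]] if guess is not None else np.arange(-3,3.1,.4))),key=lambda s:s.cost)
    return best.x,np.median(res(best.x)),len(B)
def topblock(im,X,c0,z0,R=.07):
    hsv=cv2.cvtColor(im,cv2.COLOR_RGB2HSV)
    m=(np.hypot(X[...,0]-c0[0],X[...,1]-c0[1])<R)&(abs(X[...,2]-z0)<.006)&(hsv[...,1]<90)
    return cv2.minAreaRect((X[m][:,:2]*1000).astype(np.float32)),np.median(X[m][:,2])
E
python3 - <<'E'
from h import *
for n in("scene","side"):
    f=np.load(n+".npz"); print(n,fitL(f["im"],f["X"],(.6,-.22)))
q=down(np.radians(7.5)); 
print(r.solve_ik([.536,.2495,.22],q), r.solve_ik([.536,.2495,.22],down(np.radians(187.5))))
r.reach([.536,.2495,.24],q)
im,X=cloud("wrist","pics/w1.png"); print(topblock(im,X,(.536,.2495),.05)); print(r.read_state()["time_s"],r.tip_extent, r.read_state()["joint_positions"])
E
```

```text
scene (array([ 0.64497276, -0.19041879, -0.17461141]), np.float64(2.0187387403039145), 177)
side (array([ 0.6401426 , -0.18692743, -0.15674047]), np.float64(1.9592060908127786), 75)
[ 3.06070701e-01  4.92076722e-01  1.39003701e+00 -4.44089210e-16
  1.25947893e+00  1.75171007e-01] [ 3.06070701e-01  4.92076722e-01  1.39003701e+00 -4.44089210e-16
  1.25947893e+00 -2.96642165e+00]
(((537.5516967773438, 251.57220458984375), (55.210304260253906, 88.61872100830078), 7.429520130157471), np.float64(0.04978516249150752))
2.9 0.025 [ 3.04633959e-01  4.76191004e-01  1.35942329e+00 -1.30136923e-04
  1.30588272e+00  1.75177534e-01]
```

View pics/w1.png

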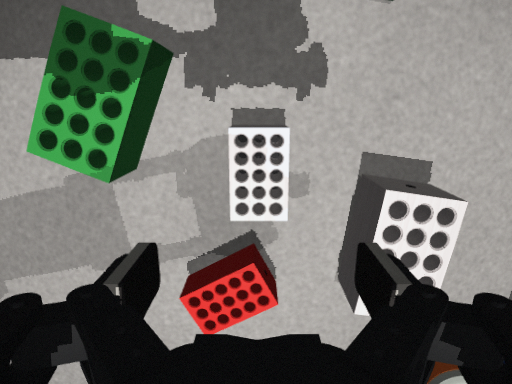

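The wrist view shows the block at (259,174), clear of its neighbours. I'll pick it up.

```bash
python3 - <<'E'
from h import *
q=down(np.radians(7.43)); b=[.5372,.2508]
r.reach([*b,.10],q)
print(r.move_straight([*b,.039],speed=.08,max_force=15))
command_gripper(.05,60)
s=r.read_state();print(s["eef_pos"],s["grip_width"],s["grip_force"],s["contact_force"])
r.move_straight([*b,.24],speed=.15)
s=r.read_state();print(s["time_s"],s["eef_pos"],s["grip_width"],s["grip_force"],s["contact_force"],s["torque"])
# go to look at the shaker from about 0.16 off to the robot side
qs=down(-.17)
r.reach([.50,-.18,.27],qs)
im,X=cloud("wrist","pics/w2.png"); np.savez("w2.npz",im=im,X=X)
print(fitL(im,X,(.6,-.22)),r.read_state()["time_s"],r.read_state()["contact_force"])
E
```

```text
False
[0.53763538 0.25094155 0.03966801] 0.05533805831673314 65.65698623657227 [0.21981141 0.13972975 4.58139433]
6.3083 [0.53672169 0.25061543 0.23887678] 0.05524403480771975 64.45963025093079 [ 0.58902214 -0.17929159 -6.57341093] [ 0.00450961  0.02377363 -0.04428142]
(array([ 0.64338358, -0.18835172, -0.17529604]), np.float64(2.039727054595968), 1844) 7.95 [ 0.44950424  1.32592857 -4.7379641 ]
```

View pics/w2.png

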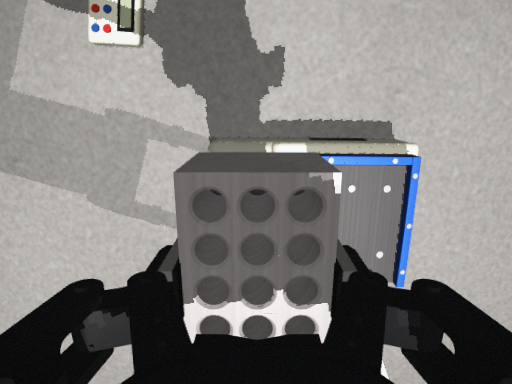

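The wrist view shows the block held upright, the short fence at row 160 and the corner at pixel (415,160). The fit agrees with the scene camera to 2 mm. I'll place the block 12 mm off both fences.

```bash
cat >> h.py <<'E'
C=np.array([.6434,-.1884]); YAW=-.1753
def cw(x,y):
    c,s=np.cos(YAW),np.sin(YAW); return C+np.array([c*x-s*y,s*x+c*y])
def rel():
    s=r.read_state(); c,sn=np.cos(YAW),np.sin(YAW); Rm=np.array([[c,sn],[-sn,c]])
    print("t%.2f"%s["time_s"],"tcp rel mm",np.round(Rm@(np.array(s["eef_pos"][:2])-C)*1000,2),"z",round(s["eef_pos"][2],4),"F rel",np.round(Rm@s["contact_force"][:2],1),round(s["contact_force"][2],1),"tq",np.round(s["torque"],2),"grip",round(s["grip_force"],1),round(s["grip_width"],4))
E
python3 - <<'E'
from h import *
q=down(YAW); p=cw(-.040,-.057)
r.reach([*p,.20],q); rel()
r.move_straight([*p,.128],speed=.1); rel()
print(r.move_straight([*p,.110],speed=.02,max_force=8)); rel()
r.hold(.2); rel()
for n in("scene","side"):
    im,X=cloud(n); cv2.imwrite(f"pics/p_{n}.png",cv2.resize(im[110:240,120:270] if n=="scene" else im[120:240,240:390],(750,600))[...,::-1])
    print(topblock(im,X,p,.128,.06))
E
```

```text
t8.53 tcp rel mm [-39.95 -56.18] z 0.1988 F rel [-0.5 -0.2] -5.2 tq [-0.   -0.03 -0.02] grip 64.7 0.0552
t9.40 tcp rel mm [-39.48 -57.14] z 0.129 F rel [0.5 0.6] -6.0 tq [ 0.08  0.04 -0.02] grip 64.7 0.0552
True
t9.98 tcp rel mm [-40.04 -57.06] z 0.1176 F rel [ 0.2 -0.1] 4.5 tq [ 0.05  0.15 -0.02] grip 66.1 0.0552
t10.18 tcp rel mm [-40.   -57.02] z 0.1176 F rel [ 0.5 -0.9] 5.0 tq [ 0.03  0.17 -0.05] grip 66.1 0.0553
(((593.2117309570312, -221.21673583984375), (56.87356948852539, 80.18241882324219), 83.7145004272461), np.float64(0.12820057257382977))
(((591.1502685546875, -230.01412963867188), (80.29500579833984, 72.95729064941406), 70.4449691772461), np.float64(0.12799287173150656))
```

View pics/p_scene.png

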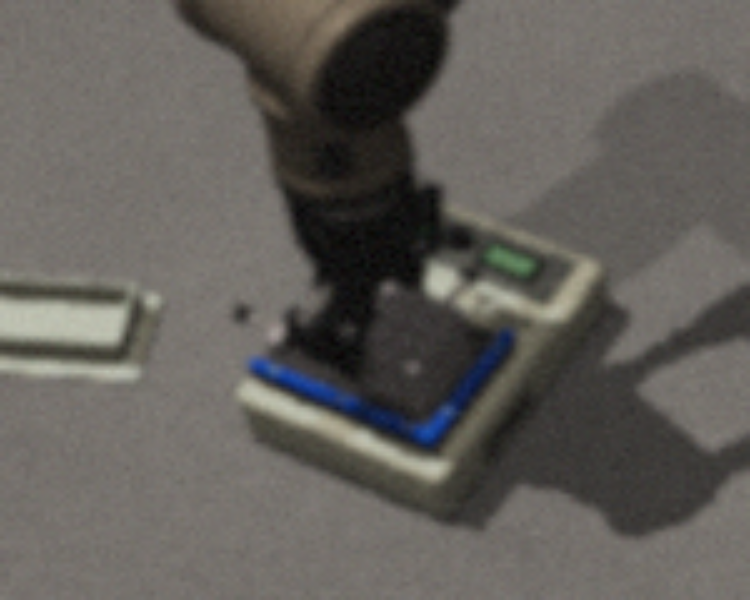

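The block stands on the platform inside the fences, with its near corner at crop (420,410). Now I push toward the long fence, then the short one.

```bash
python3 - <<'E'
from h import *
q=down(YAW); z=.1176
print(r.move_straight([*cw(-.022,-.057),z],q,speed=.012,max_force=12)); rel()
r.hold(.2); rel()
s=r.read_state(); c,sn=np.cos(YAW),np.sin(YAW); xr=(np.array([[c,sn],[-sn,c]])@(s["eef_pos"][:2]-C))[0]
print(r.move_straight([*cw(xr+.0005,-.037),z],q,speed=.012,max_force=12)); rel()
r.hold(.3); rel()
E
```

```text
True
t11.55 tcp rel mm [-25.9  -57.03] z 0.1177 F rel [-1.5  0.9] 3.0 tq [-0.01 -0.04  0.03] grip 65.9 0.0552
t11.75 tcp rel mm [-25.93 -57.06] z 0.1177 F rel [ 0.5 -0.1] 4.1 tq [-0.02 -0.32  0.04] grip 65.9 0.0554
True
t12.84 tcp rel mm [-26.02 -45.8 ] z 0.1177 F rel [-1.1 -1.2] 2.7 tq [ 0.05 -0.08  0.07] grip 66.0 0.055
t13.14 tcp rel mm [-26.01 -45.78] z 0.1177 F rel [-1.5 -0.9] 0.1 tq [0.16 0.17 0.04] grip 65.9 0.0554
```

```bash
cat >> h.py <<'E'
def F(n=6):
    c,s=np.cos(YAW),np.sin(YAW); a=[]
    for _ in range(n): r.hold(.03); a.append(r.read_state()["contact_force"])
    f=np.mean(a,0); return np.array([c*f[0]+s*f[1],-s*f[0]+c*f[1],f[2]])
E
python3 - <<'E'
from h import *
q=down(YAW); z=.1175; x,y=-.0259,-.0458
for i in range(10):
    f=F(); print(np.round([x*1e3,y*1e3],2),np.round(f,1))
    if f[0]<-14 and f[1]<-14 or min(f)<-30: break
    if f[0]>=-14: x+=.0005
    if f[1]>=-14: y+=.0005
    r.move_straight([*cw(x,y),z],q,speed=.01)
rel()
E
```

```text
[-25.9 -45.8] [-2.6 -1.1  1.1]
[-25.4 -45.3] [-4.7 -2.5  3.5]
[-24.9 -44.8] [-7.  -4.2  4.3]
[-24.4 -44.3] [-9.  -6.   5.1]
[-23.9 -43.8] [-10.5  -7.9   6.4]
[-23.4 -43.3] [-12.8  -9.2   7.4]
[-22.9 -42.8] [-14.7 -10.5   8.7]
[-22.9 -42.3] [-14.6 -12.1   8.4]
[-22.9 -41.8] [-14.2 -13.6   8.3]
[-22.9 -41.3] [-14.8 -14.8   8.4]
t17.39 tcp rel mm [-25.7  -45.51] z 0.1179 F rel [-14.5 -14.4] 8.4 tq [-1.81  2.75  0.65] grip 66.4 0.0553
```

```bash
python3 - <<'E'
from h import *
im,X=cloud("wrist"); np.savez("w3.npz",im=im,X=X); cv2.imwrite("pics/w3.png",cv2.resize(im,(800,600),interpolation=cv2.INTER_CUBIC)[...,::-1])
print(fitL(im,X,C,guess=[*C,YAW])); print(Rot.from_quat(r.read_state()["eef_rot"]).as_matrix())
print(topblock(im,X,cw(-.028,-.045),.128,.07))
E
```

```text
(array([ 0.64235917, -0.1882296 , -0.17298133]), np.float64(2.180603855026261), 4027)
[[ 0.17414866  0.98469331 -0.0071638 ]
 [ 0.98470232 -0.17418385 -0.00461817]
 [-0.00579529 -0.00624996 -0.99996368]]
(((611.5535888671875, -217.4050750732422), (68.82028198242188, 82.6800537109375), 80.0624771118164), np.float64(0.12797410725113273))
```

View pics/w3.png

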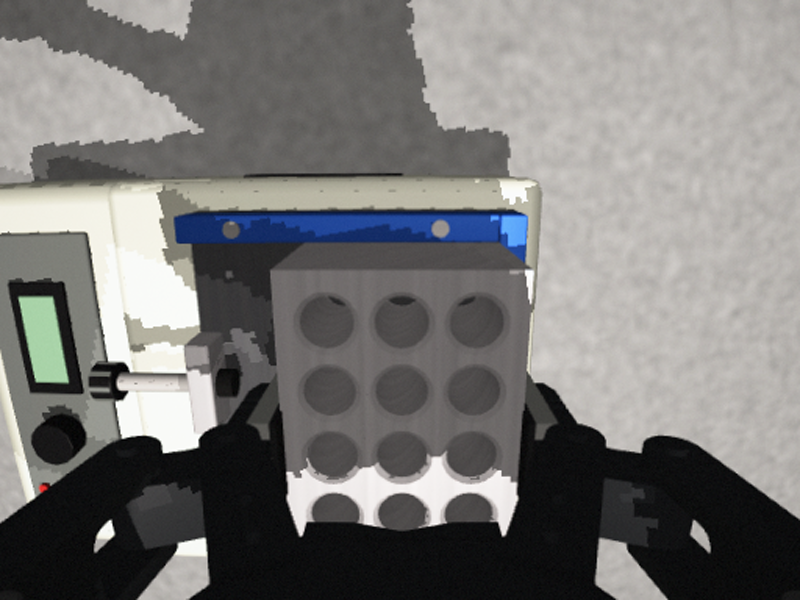

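The wrist view shows the block's foot against the short fence along row 243, parallel to it, and its right side against the long fence at column 527. It was pressed with about 14 N on each fence, and the TCP no longer advances. I'll check that this holds and hand in.

```bash
python3 - <<'E'
from h import *
r.hold(.5); f=F(); rel(); print(f)
if f[0]<-8 and f[1]<-8: print(r.finish_job())
E
```

```text
t18.14 tcp rel mm [-25.74 -45.51] z 0.1179 F rel [-14.8 -15.4] 8.4 tq [-1.79  2.77  0.64] grip 66.4 0.055
[-14.5402785  -15.00657021   8.02734983]
the job is handed in; nothing more can be done
None
```

I handed the job in at about 18 s with the block seated in the corner and still gripped, pressing on both blue fences with about 15 N each by the wrist force reading; the judge's result was not shown.

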